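# Shim the rocking titrator

## Task

The titrator rocks because one foot, at its far left corner, has lost its rubber and hangs clear of the bench. With your fingertips push the wooden wedge along the bench under that foot until it is snug and the titrator no longer rocks, all four feet bearing weight, but do not drive it so far that it jacks the titrator up or shoves it along. Then press down on the deck over that foot to check that it stands firm, and leave everything clear: do not pick anything up, and leave the glassware and the other things where they are.

Things in the scene. Friction and masses are not known exactly. Their poses are not given: they have to be found in the camera images.
- titrator: White laboratory titrator, loose on the bench, 3.6 kg. Housing 200 (x) x 250 (y) mm, underside 22 mm, flat deck 74 mm above the bench. Origin: at bench level under its middle; x away from its front panel (roughly away from the robot), y to its left, z up. Post, head and burette, up to 285 mm high, stand on its right half (y < -15 mm). Unshimmed, about 5 N pressed on its far left corner tips it.
- short_foot: Short foot under the titrator's far left corner: bare steel stub, 16 mm across, round end, at (78, 103) mm in the titrator's frame, 22 mm inside the housing's left and far faces. Origin: its lowest point, 5 to 9 mm above the bench (differs each time, finer than the reading can tell). It does not move in the titrator.
- deck_corner (a point): Point on the deck straight above the short foot, 74 mm above the bench: press straight down here. Free flat deck round it for 75 mm; beyond that a low valve cap (32 mm high) and, 180 mm off, the post. Open space to the left and far side.
- foot_near_left: Rubber foot, domed, 28 mm across, at (-78, 103) mm in the titrator's frame. Origin: its lowest point, on the bench. The rubber feet give about 0.4 mm under their load.
- foot_near_right: Rubber foot, domed, 28 mm across, at (-78, -103) mm in the titrator's frame. Origin: its lowest point, on the bench.
- foot_far_right: Rubber foot, domed, 28 mm across, at (78, -103) mm in the titrator's frame. Origin: its lowest point, on the bench.
- wedge: Loose beech wedge, 40 g, 110 (x) x 40 (y) mm, flat below, top sloping from 2 mm at the thin end (+x) to 20 mm at the upright back face (-x), the face to push. Origin: centre of its underside. At the titrator's left, thin end roughly towards the short foot. Slides with 0.3 N; under the foot the push climbs over some 8 mm from 1 to 9 to 13 N (jacked up): 5 to 6 N is snug. Does not slip back.
- sample_beaker: Clear plastic beaker, 64 mm wide, 78 mm high, standing loose on the round stirrer plate of the titrator under its head. Origin: centre of its underside. Must stay standing.
- jar_a: Glass jar with white lid, 52 mm wide, 72 mm high, loose, on the robot's side of the wedge, about 100 mm from its middle line. Origin: centre of its underside. Leave alone.
- weight: Steel calibration weight, 32 mm wide, 53 mm high, loose, on the far side of the wedge, about 85 mm from its middle line. Origin: centre of its underside. Leave alone.
- jar_b: Glass jar with white lid, 52 mm wide, 72 mm high, loose, near left on the bench. Origin: centre of its underside. Leave alone.
- amber_bottle: Amber reagent bottle, 72 mm wide, 165 mm high, loose, far left. Origin: centre of its underside. Leave alone.
- spatula: Steel spatula, 170 mm long, lying loose at the far left. Origin: centre of its underside. Leave alone.
- dish: Glass dish, 84 mm wide, 16 mm high, loose, beyond the titrator. Origin: centre of its underside. Leave alone.
- beaker: Glass beaker, 68 mm wide, 90 mm high, loose, on the bench to the right of the titrator. Origin: centre of its underside. Leave alone.
Mind the look-alikes: they are no part of the job. Of the things that look like the wedge, take the one that is farthest to the robot's right at the start.

How it is judged (in metres and radians):
On the way, in this order (a step that is already met when the one before it is completed fails the run):
1. the wedge is under the short foot and carries it, with the other three feet bearing too (contact force between short_foot and wedge above 1 N and contact force between each of foot_near_left, foot_near_right, foot_far_right and anything else above 0.5 N), for 0.2 s.
2. a fingertip presses down on the deck over the short foot with at least 4 N and the titrator does not rock (contact force between the fingers and titrator above 4 N and horizontal distance between the grasp point and short_foot below 0.06 m and contact force between short_foot and wedge above 4 N and angle between titrator's own z axis and vertical below 0.012 rad), for 0.2 s.
At the end, for the whole second after the job is handed in: The wedge lies at rest under the short foot and carries more than 1 N of it; each of the three rubber feet still bears more than 0.5 N; the titrator is level within 0.012 rad, at rest and within 15 mm of where it stood; its beaker stands upright (all of step 1 and angle between titrator's own z axis and vertical below 0.012 rad and distance of titrator from where it was at the start of the episode below 0.015 m and linear speed of each of titrator, wedge below 0.01 m/s and angle between sample_beaker's own z axis and vertical below 0.1 rad); the robot touches nothing.
It fails at once if the wedge is lifted off the bench or turned over (height (world z) of wedge above 0.015 m or angle between wedge's own z axis and vertical above 0.35 rad).
It fails at once if the titrator is lifted, tipped or shoved more than 25 mm (height (world z) of titrator above 0.015 m or angle between titrator's own z axis and vertical above 0.06 rad or distance of titrator from where it was at the start of the episode above 0.025 m).
It fails at once if the beaker on the titrator is knocked over or off its plate (angle between sample_beaker's own z axis and vertical above 0.3 rad or distance of sample_beaker from where it was at the start of the episode above 0.04 m).
It fails at once if a jar, the bottle, the weight, the dish, the glass beaker or the spatula is moved more than 20 mm or knocked over (distance of any of jar_a, jar_b, amber_bottle, spatula, dish, beaker, weight from where it was at the start of the episode above 0.02 m or angle between any of jar_a, jar_b, amber_bottle, spatula, dish, beaker, weight's own z axis and vertical above 0.3 rad).
It also fails if it takes over 54 s, if anything falls off the work surface, if the arm or the gripper's body presses on something with over 40 N, if the wrist force passes 120 N, or if a joint passes its speed limit or range.

## Robot

A 7-joint arm with a two-finger parallel gripper is mounted at the origin on the work surface. World frame = base frame: x ahead of the robot, y to its left, z up, the work surface at z = 0. Lengths are in mm, angles in rad, forces in N, time in s.
With the tool pointing down it reaches from about 400 to 850 mm from the base axis. Payload 4.4 kg.
Tool frame: the origin (TCP) lies midway between the tips of the shut fingers; the grasp point (between the pads) lies 19 mm behind it; z points along the fingers, x is the direction in which the jaws open and shut, and the axes are right-handed (so a half turn about z gives the same grasp; the last joint's range is limited). The gripper opens to 94 mm and grips with 3 to 60 N. Pads are 16 mm wide; open, the fingers measure 119 mm over their backs; the gripper's body (75 mm by 177 mm) begins 78 mm behind the grasp point.
Start: joints at [1.225, 0.628, 0.038, 1.517, -0.027, 0.996, -0.02], TCP at [179.536, -624.728, 184.878] pointing down, gripper open.
Joint ranges: [-3.06, 3.06], [-0.37, 2.12], [-1.25, 1.32], [0.18, 2.47], [-1.1, 4.24], [0.23, 1.98], [-2.94, 2.94]. Speed limits (rad/s): [2.57, 2.57, 3.14, 3.14, 3.14, 3.14, 3.14].

## Interface

Orientations are given as a rotation vector (axis times angle).
In Python, from cell import get_obs, snapshot, get_calibration, finish_job gives the robot as it stands.
- The arm moves only by the tool move_arm, never from a script. Its argument "rows" is one flat list of numbers, 7 for each row, row after row: the closure, from 0 (fully open) to 1 (shut), then the shift along the tool's x, y, z in mm, then the turn, a rotation vector about the tool's x, y, z in degrees. In form: [gripper, x, y, z, ax, ay, az, gripper, x, y, z, ax, ay, az, ...]. A call has 1 to 20 rows; each row is the pose to reach, as a shift and turn from the pose commanded when the call began, along the tool's axes at that moment; what a row does not reach only later rows make up. A row lasts 1/10 s, in which the tool goes at most 50 mm and 8.59 degrees, less where a joint would pass 70% of its speed; a pose out of reach is approached as far as the arm can. A call with a gripper value outside its range is refused whole. The fingers move at their own pace and stop on an object; the grip force is fixed at half the most. Time passes only in rows, so rows that repeat a pose let the fingers close. It gives the time, the measured TCP pose, the force and the opening at its end, in the units of the state.
- get_obs(): the state, without advancing time (a new reading comes with each control period).
- snapshot(name): name is "side" or "top" or "wrist"; returns (picture, depth): 384x512x3 uint8, blue, green, red; 384x512 float32, mm along the optical axis (not along the pixel's ray), 0 where there is no reading.
- get_calibration(name): a dict with "vertical_fov" (degrees; the focal length in pixels is half the picture's height over the tangent of half this angle, whatever the lens; pixels are square), "cx", "cy" (the principal point, pixels), "k1" (the pictures are not rectified: a ray, as slopes to the right and down, at radius r is drawn at 1 + k1 r^2 times it, then the intrinsics apply), "T" (4x4, takes a point from camera to world coordinates). Camera axes: x right, y down, z forward; pixel columns grow to the right and rows downward; lengths in mm; the calibration is good to about 2 mm. A picture is of the moment at which its call begins: read the wrist's pose just before it. get_calibration takes no time and is no camera call; for the wrist camera it gives the pose at the moment of the call.
- finish_job(): hands the job in, once; it reports no verdict.
The state is a dict: "t": time; "qpos": joint angles; "qvel": joint speeds; "joint_efforts": joint torques, N m; "tool_pos": TCP position; "orientation": TCP orientation; "ft_force": force on the tool from outside, world axes, zero at the start; "torque": the same for the moment, N m; "opening": finger opening in mm.
Only numpy, scipy, OpenCV 4.12 (cv2) and the standard library are available. Lean on these libraries where they do the work, as an engineer would, in place of code of your own. Each camera call takes 0.05 s, during which the arm holds its last target. There are 200 camera calls.

## Working session

There is one attempt and no reset: what is moved stays moved. The work goes in short steps, Python scripts to look and compute and a tool call to move; the robot and the scene stay as the last step left them, time stands still between calls to the robot, and variables do not carry over. Pictures are saved under pics/ and viewed, about 8 in all and at most 12, crops included, and the job is handed in when it is done.

Besides the shell and the picture viewer there is one more tool, called after "Call:" in YAML: its name, and indented under it one key for each argument. move_arm: Moves the arm, as the interface text tells. Its arguments: {"type":"object","properties":{"rows":{"type":"array","items":{"type":"number"}}},"required":["rows"]}

```bash
mkdir -p pics; cat > h.py <<'E'
import numpy as np, cv2
from cell import get_obs, snapshot, get_calibration, finish_job
def intr(c):
    f=192/np.tan(np.radians(c["vertical_fov"])/2); return f
def ray(c,u,v):
    f=intr(c); d=np.array([(u-c["cx"])/f,(v-c["cy"])/f]); s=d.copy()
    for _ in range(20): s=d/(1+c["k1"]*(s@s))
    return np.array([s[0],s[1],1.])
def onplane(c,u,v,z):
    T=np.array(c["T"]); d=T[:3,:3]@ray(c,u,v); o=T[:3,3]; return o+d*(z-o[2])/d[2]
def cloud(c,depth):
    f=intr(c); v,u=np.mgrid[0:384,0:512]; d=np.stack([(u-c["cx"])/f,(v-c["cy"])/f],-1); s=d.copy()
    for _ in range(20): s=d/(1+c["k1"]*(s**2).sum(-1,keepdims=True))
    P=np.dstack([s,np.ones((384,512))])*depth[...,None]; T=np.array(c["T"])
    return P@T[:3,:3].T+T[:3,3]
E
python3 - <<'E'
from h import *
print(get_obs())
for n in ("top","side"):
    c=get_calibration(n); print(n,c)
    p,d=snapshot(n); cv2.imwrite(f"pics/{n}0.png",cv2.resize(p,(800,600),interpolation=cv2.INTER_CUBIC)); np.savez(f"{n}0.npz",p=p,d=d)
E
```

```text
{'t': 0.0, 'qpos': array([ 1.22519061,  0.62934946,  0.03845403,  1.51832216, -0.02699289,
        0.99628385, -0.02001568]), 'qvel': array([ 0.00054023, -0.00059437, -0.00095663,  0.00162271,  0.00099746,
       -0.00111523,  0.00114204]), 'joint_efforts': array([-3.12330640e-04, -5.49730933e+01,  1.14321392e+00, -1.86633575e+01,
       -5.22926089e-02,  2.38300022e-02,  1.65637730e-04]), 'tool_pos': array([ 179.34045026, -624.06151577,  183.96687952]), 'orientation': array([-2.50862718e+00,  1.88933921e+00,  2.34761979e-03]), 'ft_force': array([-0.77142952, -0.1344723 , -0.55442637]), 'torque': array([-0.04842002, -0.06529128, -0.00302126]), 'opening': 93.73186989317377}
top {'vertical_fov': 42.45010250544408, 'cx': 251.31272842739915, 'cy': 193.96373447491828, 'k1': -0.03743217423862074, 'T': array([[ 2.42434633e-02, -9.98035655e-01,  5.77675191e-02,
         4.99628961e+02],
       [-9.99657198e-01, -2.47732224e-02, -8.47200426e-03,
         1.84093317e+01],
       [ 9.88644991e-03, -5.75423255e-02, -9.98294114e-01,
         1.60616971e+03],
       [ 0.00000000e+00,  0.00000000e+00,  0.00000000e+00,
         1.00000000e+00]])}
side {'vertical_fov': 44.839361741468586, 'cx': 249.07346573802212, 'cy': 190.86523860646818, 'k1': -0.017026122781185208, 'T': array([[-6.84957477e-01, -3.56570244e-01,  6.35366758e-01,
        -3.96785938e+02],
       [-7.28279332e-01,  3.60257312e-01, -5.82944152e-01,
         9.07322593e+02],
       [-2.10349816e-02, -8.62016433e-01, -5.06443678e-01,
         8.54279927e+02],
       [ 0.00000000e+00,  0.00000000e+00,  0.00000000e+00,
         1.00000000e+00]])}
```

View pics/top0.png

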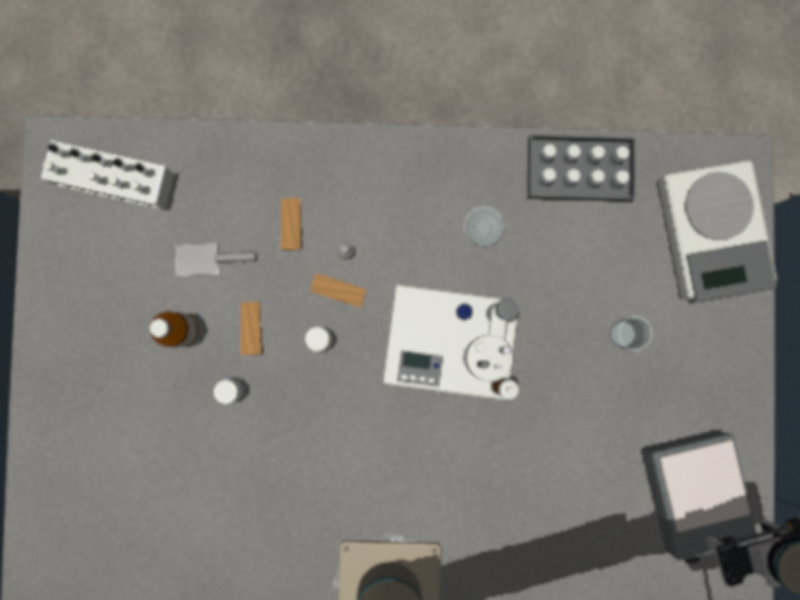

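View pics/side0.png

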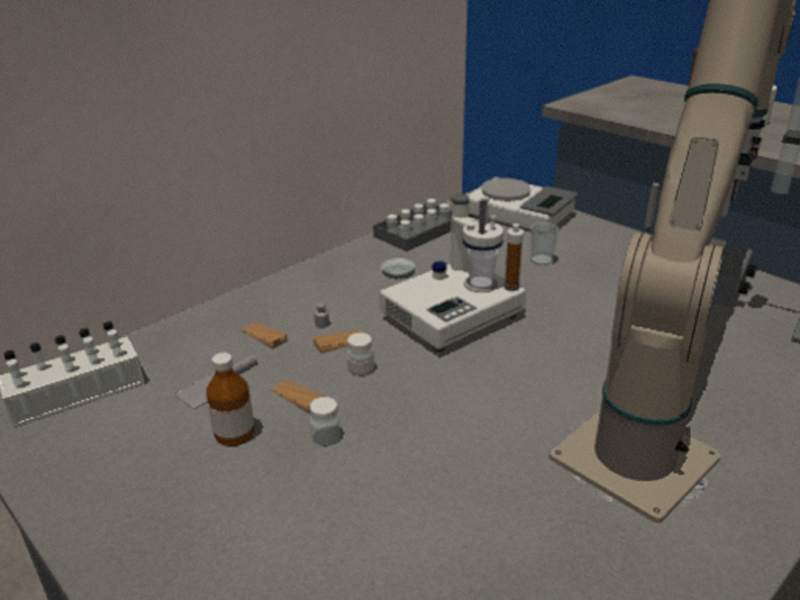

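Both pictures show three wedge look-alikes. In the top picture (800x600) they are at (290,223), (338,290) and (251,328). The one at (338,290) is farthest to the robot's right, with the jar at (318,339) on the near side and the weight at (346,250) on the far side. The titrator deck is centred at about (450,343), and its far-left corner is at (398,287). Next I'll measure these and check the choice in a crop.

```bash
python3 - <<'E'
from h import *
z=np.load("top0.npz"); p,d=z["p"],z["d"]; c=get_calibration("top")
P=cloud(c,d); hsv=cv2.cvtColor(p,cv2.COLOR_BGR2HSV)
m=cv2.inRange(hsv,(5,90,60),(25,255,255))
n,l,s,ce=cv2.connectedComponentsWithStats(m)
for i in range(1,n):
    if s[i,4]<40: continue
    pts=np.argwhere(l==i)[:,::-1]
    W=np.array([onplane(c,u,v,8)[:2] for u,v in pts],np.float32)
    r=cv2.minAreaRect(W); 
    q=P[l==i]; print(s[i],"rect",r,"cloud",q.mean(0),"zmax",q[:,2].max())
    b=cv2.boxPoints(r); L=W-W.mean(0); ev=np.linalg.svd(L,full_matrices=False)[2][0]; t=L@ev
    print(" axis",ev,np.degrees(np.arctan2(ev[1],ev[0])),"heights along",[round(float(q[(t>=a)&(t<a+20),2].mean()),1) for a in range(-50,50,20)])
# titrator deck: bright white
md=((np.abs(P[...,2]-74)<12)&(P[...,0]>330)&(P[...,0]<650)&(P[...,1]<120)&(P[...,1]>-260)).astype(np.uint8)
n,l,s,ce=cv2.connectedComponentsWithStats(md); i=1+s[1:,4].argmax(); 
W=np.array([onplane(c,u,v,74)[:2] for v,u in np.argwhere(l==i)],np.float32); print("deck",s[i],cv2.minAreaRect(W),P[l==i][:,2].mean())
print(cv2.boxPoints(cv2.minAreaRect(W)))
white=((hsv[...,1]<40)&(hsv[...,2]>170)).astype(np.uint8)
n,l,s,ce=cv2.connectedComponentsWithStats(white)
for i in range(1,n):
    if s[i,4]>60: print("white",s[i],[onplane(c,*ce[i],zz)[:2].round(1) for zz in (72,74)])
    if s[i,4]>3000:
        W=np.array([onplane(c,u,v,74)[:2] for v,u in np.argwhere(l==i)],np.float32); print(cv2.minAreaRect(W),cv2.boxPoints(cv2.minAreaRect(W)))
print("weight",onplane(c,346*.64,250*.64,53))
cv2.imwrite("pics/crop1.png",cv2.resize(p[140:270,180:345],None,fx=4.5,fy=4.5,interpolation=cv2.INTER_CUBIC))
E
```

```text
[180 127  13  33 405] rect ((753.1702270507812, 221.55459594726562), (105.36697387695312, 39.06943130493164), 1.9283217191696167) cloud [750.64216592 221.11815294  18.17455384] zmax 1606.1697050215482
 axis [-0.99853104 -0.05418237] -176.89404 heights along [26.0, 7.8, 32.3, 13.5, 17.3]
[199 175  35  21 405] rect ((617.0979614257812, 119.85513305664062), (109.80158996582031, 38.64626693725586), 73.73651885986328) cloud [616.39704085 119.40063108  18.09018658] zmax 1606.1697050215482
 axis [-0.2779888  -0.96058434] -106.1402 heights along [16.3, 13.8, 32.2, 7.0, 25.5]
[154 193  14  34 425] rect ((534.612548828125, 296.99090576171875), (106.87892150878906, 41.97844314575195), 2.0104594230651855) cloud [532.71178502 297.16750807  18.06353786] zmax 1606.1697050215482
 axis [-0.9981068  -0.06150538] -176.47375 heights along [4.0, 7.6, 11.3, 14.3, 55.6]
[ 98 199  23  23 304] rect ((528.2816162109375, 462.6495666503906), (70.23674774169922, 71.52444458007812), 87.9447250366211) cloud [525.06988923 423.23765688 131.64390663] zmax 1606.1697050215482
 axis [-0.9995894   0.02865483] 178.35796 h
[... 516 characters left out ...]
y([657.8, 397.2]), array([657.6, 396.7])]
white [ 245  182   87   74 4110] [array([ 517.2, -111.7]), array([ 517.2, -111.5])]
((514.1704711914062, -121.34320068359375), (267.4058837890625, 197.7077178955078), 83.7802505493164) [[ 401.41284   -243.5491   ]
 [ 597.9568    -264.96915  ]
 [ 626.9281       0.8627014]
 [ 430.38416     22.282745 ]]
white [ 96 204  11  12  92] [array([528.4, 471.6]), array([528.3, 471. ])]
white [195 209  15  16 187] [array([514.7, 155.8]), array([514.7, 155.6])]
white [137 243  15  16 180] [array([405.4, 333.7]), array([405.5, 333.3])]
white [ 423  282   53   50 1775] [array([ 256.8, -617.2]), array([ 257.1, -616.4])]
weight [694.59214958 102.16913243  53.        ]
```

View pics/crop1.png

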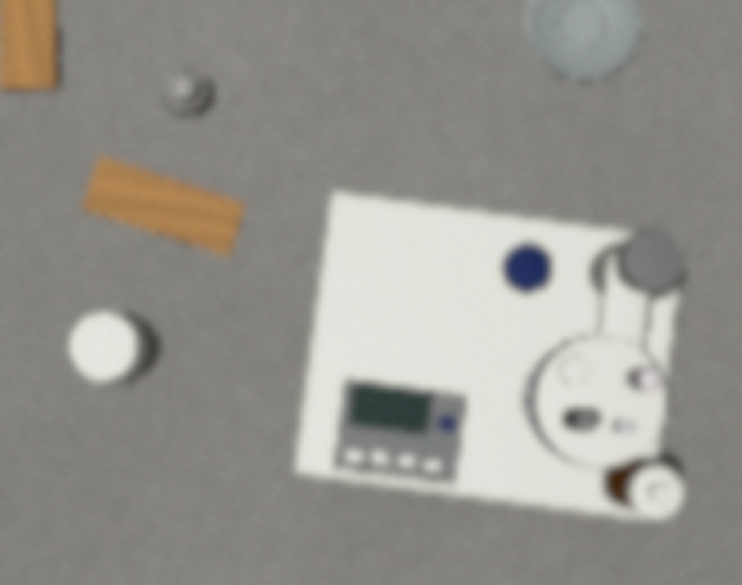

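The crop shows the chosen wedge at crop (165,205), pointing at the titrator's far-left edge, with the weight at (190,93) and the jar at (103,347) on either side. That matches the description. Next I'll work out the approach.

```bash
cat >> h.py <<'E'
from scipy.spatial.transform import Rotation as R
def yawR(deg):  # tool down, tool y along heading deg
    a=np.radians(deg); y=np.array([np.cos(a),np.sin(a),0]); z=np.array([0,0,-1.]); return np.stack([np.cross(y,z),y,z],1)
def rel(pos,heading,o=None):
    o=o or get_obs(); R0=R.from_rotvec(o["orientation"]).as_matrix()
    return (R0.T@(np.array(pos,float)-o["tool_pos"])).round(1), np.degrees(R.from_matrix(R0.T@yawR(heading)).as_rotvec()).round(2)
E
python3 - <<'E'
from h import *
z=np.load("top0.npz"); p,d=z["p"],z["d"]; c=get_calibration("top"); P=cloud(c,d)
m=cv2.inRange(cv2.cvtColor(p,cv2.COLOR_BGR2HSV),(5,90,60),(25,255,255)); m[:,:195]=0;m[:175]=0;m[200:]=0;m[:,240:]=0
q=P[m>0]; q=q[(q[:,2]<60)&(q[:,2]>-10)]; print(len(q))
a=np.array([-.278,-.961]); t=(q[:,:2]-[616.4,119.6])@a
print([(k,round(float(np.median(q[(t>=k)&(t<k+20),2])),1)) for k in range(-50,50,20)])
print(rel((179.5,-624.7,380),-163.9)); print(rel((640,200,380),-106.1)); print(rel((640,200,120),-106.1))
foot=np.array([603.7,-18.2])
for Rr in (150,200):
  for th in range(9,18):
    h0=np.radians(-106.1); h=h0+np.radians(th)
    cpos=np.array([616.4,119.6])+Rr*np.array([np.sin(h)-np.sin(h0),np.cos(h0)-np.cos(h)])
    b=foot-cpos; print(Rr,th,cpos.round(1),"miss",round(float(np.cross(np.r_[np.cos(h),np.sin(h)],b)),1),"ahead",round(float(b@[np.cos(h),np.sin(h)]),1))
E
```

```text
403
[(-50, 17.0), (-30, 14.2), (-10, 10.7), (10, 6.7), (30, 3.5)]
(array([   0.3,    0. , -195.9]), array([ 0.  ,  0.09, -0.07]))
(array([-665.2, -670.3, -194.9]), array([-4.000e-02,  9.000e-02, -5.787e+01]))
(array([-664.8, -670.3,   65.1]), array([-4.000e-02,  9.000e-02, -5.787e+01]))
150 9 [611.7  96.5] miss 6.3 ahead 114.8
150 10 [611.4  93.9] miss 4.3 ahead 112.3
150 11 [611.1  91.3] miss 2.4 ahead 109.8
150 12 [610.9  88.7] miss 0.5 ahead 107.2
150 13 [610.7  86.1] miss -1.4 ahead 104.5
150 14 [610.6  83.5] miss -3.2 ahead 101.9
150 15 [610.5  80.9] miss -4.9 ahead 99.2
150 16 [610.5  78.3] miss -6.6 ahead 96.5
150 17 [610.5  75.6] miss -8.3 ahead 93.7
200 9 [610.1  88.9] miss 6.9 ahead 107.0
200 10 [609.7  85.4] miss 5.1 ahead 103.6
200 11 [609.3  81.9] miss 3.3 ahead 100.2
200 12 [609.1  78.4] miss 1.6 ahead 96.8
200 13 [608.8  75. ] miss -0.1 ahead 93.3
200 14 [608.7  71.5] miss -1.7 ahead 89.8
200 15 [608.6  68. ] miss -3.2 ahead 86.3
200 16 [608.6  64.5] miss -4.7 ahead 82.7
200 17 [608.6  61. ] miss -6.1 ahead 79.1<stdin>:13: DeprecationWarning: Arrays of 2-dimensional vectors are deprecated. Use arrays of 3-dimensional vectors instead. (deprecated in NumPy 2.0)
```

The heights confirm the thin end points at the titrator. I'll lift and travel over.

Call:
move_arm:
  rows: [0.85,0,0,-50,0,0,0,0.85,0,0,-100,0,0,0,0.85,0,0,-150,0,0,0,0.85,0,0,-195,0,0,0,0.85,-30,-30,-195,0,0,-3,0.85,-65,-65,-195,0,0,-6,0.85,-665,-670,-195,0,0,-58,0.85,-665,-670,-195,0,0,-58,0.85,-665,-670,-195,0,0,-58,0.85,-665,-670,-195,0,0,-58,0.85,-665,-670,-195,0,0,-58,0.85,-665,-670,-195,0,0,-58,0.85,-665,-670,-195,0,0,-58,0.85,-665,-670,-195,0,0,-58,0.85,-665,-670,-195,0,0,-58,0.85,-665,-670,-195,0,0,-58,0.85,-665,-670,-195,0,0,-58,0.85,-665,-670,-195,0,0,-58,0.85,-665,-670,-195,0,0,-58,0.85,-665,-670,-195,0,0,-58]

```text
t: 2.1
tool_pos: [566.1, 68.2, 379.6]
orientation: [3.11, -0.437, -0.001]
ft_force: [1.2, -0.8, -0.2]
opening: 13.9
```

```bash
python3 - <<'E'
from h import *
print(rel((640,200,380),-106.1)); print(rel((640,200,60),-106.1))
E
```

```text
(array([  34.7, -147. ,   -0.5]), array([0.04, 0.02, 0.1 ]))
(array([  34.8, -147.2,  319.5]), array([0.04, 0.02, 0.1 ]))
```

Call:
move_arm:
  rows: [0.85,35,-147,0,0,0,0,0.85,35,-147,0,0,0,0,0.85,35,-147,0,0,0,0,0.85,35,-147,0,0,0,0,0.85,35,-147,50,0,0,0,0.85,35,-147,100,0,0,0,0.85,35,-147,150,0,0,0,0.85,35,-147,200,0,0,0,0.85,35,-147,200,0,0,0,0.85,35,-147,200,0,0,0]

```text
t: 3.1
tool_pos: [639.8, 197.9, 180.4]
orientation: [3.111, -0.437, -0.001]
ft_force: [0.4, 0.4, 0.5]
opening: 13.8
```

```bash
python3 - <<'E'
from h import *
c=get_calibration("wrist"); p,d=snapshot("wrist"); cv2.imwrite("pics/wrist1.png",cv2.resize(p,(800,600),interpolation=cv2.INTER_CUBIC)); np.savez("w1.npz",p=p,d=d,T=c["T"])
m=cv2.inRange(cv2.cvtColor(p,cv2.COLOR_BGR2HSV),(5,70,40),(25,255,255))
n,l,s,ce=cv2.connectedComponentsWithStats(m)
for i in range(1,n):
    if s[i,4]>500:
        W=np.array([onplane(c,u,v,8)[:2] for v,u in np.argwhere(l==i)],np.float32); print(s[i],ce[i],cv2.minAreaRect(W))
print(get_obs()["tool_pos"],np.array(c["T"])[:3,3])
E
```

```text
[ 103   86  100   64 3251] [152.74438634 117.43309751] ((532.581787109375, 299.5354919433594), (117.61418151855469, 41.75209426879883), 3.147737979888916)
[ 297   98   93   61 2995] [343.18130217 127.7869783 ] ((753.5582275390625, 223.14027404785156), (108.4945068359375, 42.21319580078125), 3.19631028175354)
[ 244  192   33   76 1982] [260.2457114  227.12613522] ((618.78466796875, 122.8718032836914), (106.3486557006836, 41.30358123779297), 74.06584167480469)
[  62  349  331   19 3879] [245.58649136 359.44702243] ((507.9859924316406, -65.0985107421875), (32.196205139160156, 524.6365966796875), 74.06102752685547)
[641.12690062 198.85987302 182.29796327] [660.48052801 267.27995361 379.57633003]
```

View pics/wrist1.png

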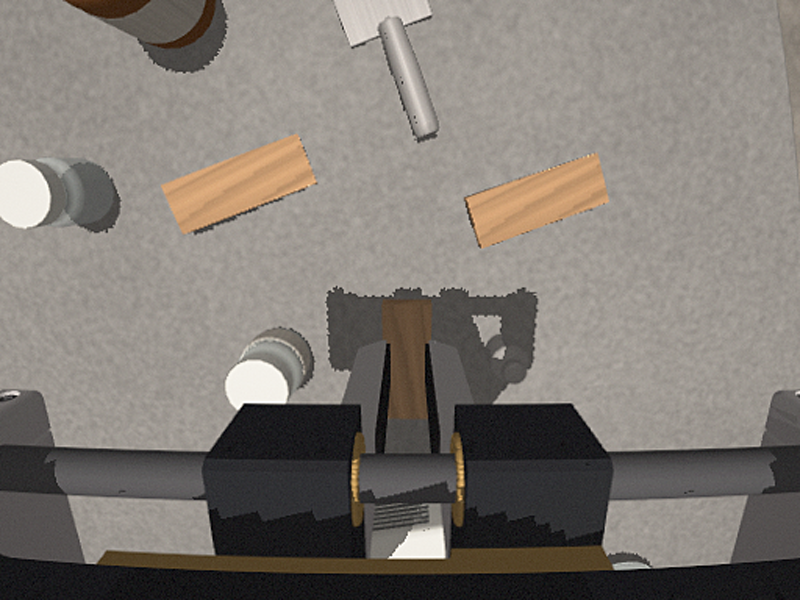

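The wrist picture shows the chosen wedge at (407,355) between the fingers, with its upright back edge at v≈300 and lined up with the jaws. The two look-alikes are at (238,185) and (536,200). I'll lower behind the back face.

Call:
move_arm:
  rows: [0.85,0,0,50,0,0,0,0.85,0,0,100,0,0,0,0.85,0,0,140,0,0,0,0.85,0,0,160,0,0,0,0.85,0,0,173,0,0,0,0.85,0,0,173,0,0,0,0.85,0,0,173,0,0,0]

```text
t: 3.85
tool_pos: [641.8, 199.3, 9.4]
orientation: [-3.109, 0.437, -0.006]
ft_force: [-0.3, 0.1, -0.0]
opening: 14.0
```

```bash
python3 - <<'E'
from h import *
z=np.load("w1.npz"); c=dict(get_calibration("wrist")); c["T"]=z["T"]
print("back",onplane(c,260.5,192,20))
o=get_obs(); print(o["tool_pos"],o["ft_force"])
print("contact",rel((616.4+63*.278,119.6+63*.961,8),-106.1))
h0=np.radians(-106.1); Rr=200
for th in (0,2,4,6,8,10,12,13):
    h=h0+np.radians(th); a=np.r_[np.cos(h),np.sin(h)]
    cp=np.array([617,120])+Rr*np.array([np.sin(h)-np.sin(h0),np.cos(h0)-np.cos(h)])
    print(th,cp.round(1),rel((*(cp-63*a),8),-106.1+th))
E
```

```text
back [634.8879797 176.8335147  20.       ]
[641.80595671 199.27756388   9.35342808] [-0.29769104  0.12436897 -0.01923017]
contact (array([-2.3, 20.6,  1.3]), array([-0.15, -0.19,  0.11]))
0 [617. 120.] (array([-1.9, 20. ,  1.3]), array([-0.15, -0.19,  0.11]))
2 [615.2 113.3] (array([-4. , 27.1,  1.3]), array([-0.14, -0.2 , -1.89]))
4 [613.6 106.5] (array([-5.8, 34.1,  1.2]), array([-0.14, -0.2 , -3.89]))
6 [612.3  99.6] (array([-7.4, 41.3,  1.2]), array([-0.13, -0.2 , -5.89]))
8 [611.2  92.7] (array([-8.8, 48.5,  1.2]), array([-0.13, -0.2 , -7.89]))
10 [610.3  85.8] (array([-9.9, 55.7,  1.2]), array([-0.13, -0.21, -9.89]))
12 [609.7  78.8] (array([-10.7,  63. ,   1.2]), array([ -0.12,  -0.21, -11.89]))
13 [609.4  75.4] (array([-11. ,  66.6,   1.1]), array([ -0.12,  -0.21, -12.89]))
```

Call:
move_arm:
  rows: [0.85,-2,4,1.5,0,0,0,0.85,-2,8,1.5,0,0,0,0.85,-2,12,1.5,0,0,0,0.85,-2,16,1.5,0,0,0,0.85,-2,20,1.5,0,0,0,0.85,-3,23.5,1.5,0,0,-1,0.85,-4,27,1.5,0,0,-2,0.85,-5,30.5,1.5,0,0,-3,0.85,-5.8,34,1.5,0,0,-4,0.85,-6.6,37.5,1.5,0,0,-5,0.85,-7.4,41,1.5,0,0,-6,0.85,-8.1,45,1.5,0,0,-7,0.85,-8.8,48.5,1.5,0,0,-8,0.85,-8.8,48.5,1.5,0,0,-8]

```text
t: 5.25
tool_pos: [617.7, 153.3, 5.3]
orientation: [3.133, -0.218, -0.001]
ft_force: [-0.7, 0.4, 0.5]
opening: 13.8
```

```bash
cat >> h.py <<'E'
def wedge(name="top"):
    c=get_calibration(name); p,d=snapshot(name)
    m=cv2.inRange(cv2.cvtColor(p,cv2.COLOR_BGR2HSV),(5,90,50),(25,255,255)); n,l,s,ce=cv2.connectedComponentsWithStats(m)
    out=[]
    for i in range(1,n):
        if s[i,4]>80:
            W=np.array([onplane(c,u,v,8)[:2] for v,u in np.argwhere(l==i)],np.float32); out.append((s[i],cv2.minAreaRect(W)))
    return p,out
E
python3 - <<'E'
from h import *
o=get_obs(); print(o["tool_pos"],o["ft_force"],o["opening"])
p,w=wedge(); [print(x) for x in w]
np.save("top1.npy",p); cv2.imwrite("pics/crop2.png",cv2.resize(p[140:270,180:345],None,fx=4.5,fy=4.5,interpolation=cv2.INTER_CUBIC))
E
```

```text
[617.67859892 153.27783579   5.30711238] [-0.71477461  0.36169532  0.52977281] 13.847006696512954
(array([180, 127,  13,  33, 366], dtype=int32), ((753.2706298828125, 221.55796813964844), (105.16596221923828, 39.06943130493164), 1.9283217191696167))
(array([154, 193,  14,  34, 423], dtype=int32), ((534.6121215820312, 296.9908752441406), (106.8130874633789, 41.97844314575195), 2.0104594230651855))
(array([ 98, 199,  23,  23, 303], dtype=int32), ((527.811279296875, 461.8775634765625), (68.9544448852539, 71.24176788330078), 84.18434143066406))
```

View pics/crop2.png

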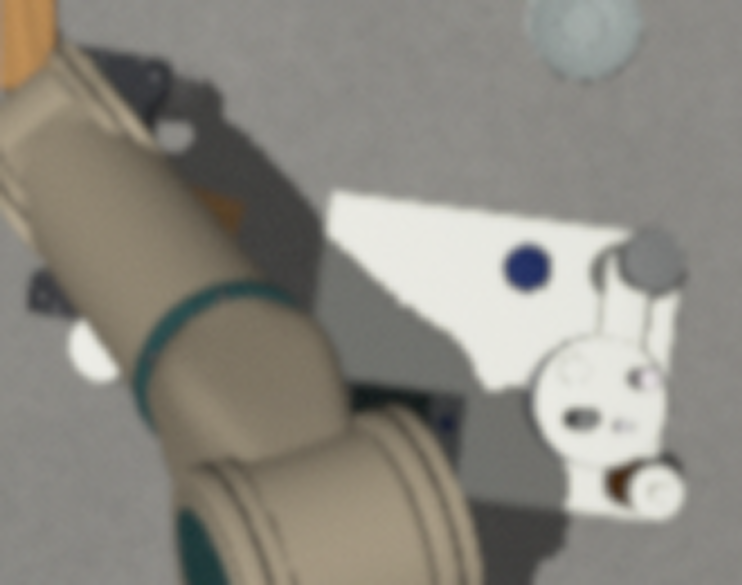

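The arm hides the wedge from the top camera. Only a tip shows, at crop (240,205). I'll look from the wrist and the side.

```bash
python3 - <<'E'
from h import *
c=get_calibration("wrist"); p,d=snapshot("wrist"); s,_=snapshot("side")
s=cv2.resize(s[170:290,150:350],(800,480),interpolation=cv2.INTER_CUBIC)
cv2.imwrite("pics/w2.png",cv2.resize(p,(800,600))); cv2.imwrite("pics/s2.png",s); np.savez("w2.npz",p=p,d=d,T=c["T"])
E
```

```text
(no output)
```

View pics/s2.png

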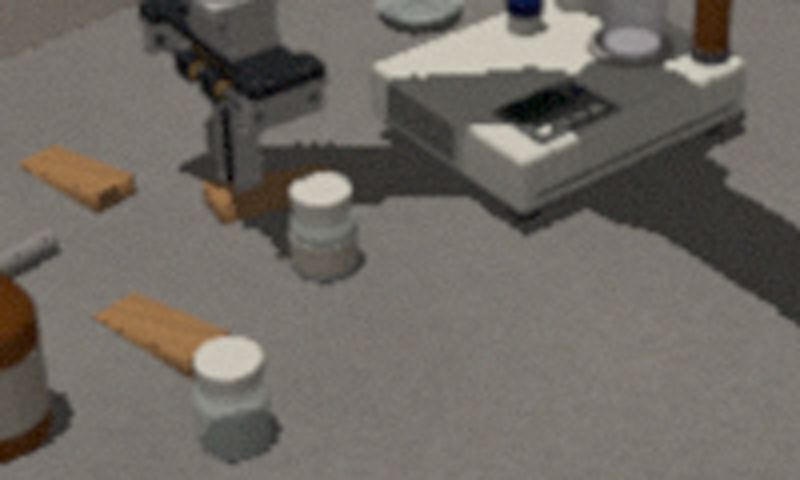

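View pics/w2.png

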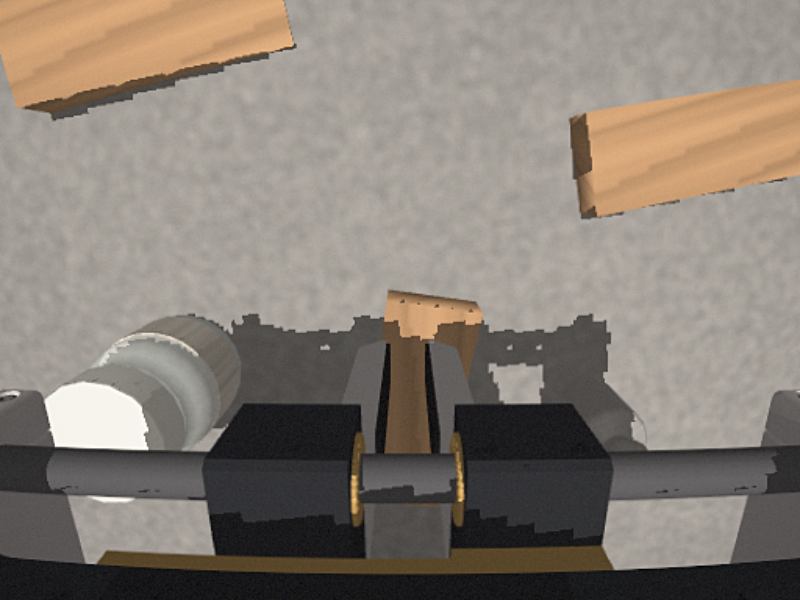

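```bash
python3 - <<'E'
from h import *
z=np.load("w2.npz"); c=dict(get_calibration("wrist")); c["T"]=z["T"]; P=cloud(c,z["d"])
def g(u,v): u=int(u*.64); v=int(v*.64); q=P[v-1:v+2,u-1:u+2].reshape(-1,3); return np.median(q,0).round(1)
for n,uv in dict(bench=(350,200),bench2=(540,250),backtopL=(392,293),backtopR=(475,305),wed=(405,320),wedR=(450,310),tipL=(365,360),tipL2=(380,350),tipR=(440,352),tipR2=(458,360),between=(407,400),oth=(650,150),tipLlow=(352,395),belowR=(468,345),belowR2=(476,340)).items(): print(n,uv,g(*uv))
print(get_obs()["tool_pos"],get_obs()["ft_force"],get_obs()["torque"])
E
```

```text
bench (350, 200) [ 6.033e+02  2.194e+02 -5.000e-01]
bench2 (540, 250) [682.3 186.7  -0.7]
backtopL (392, 293) [614.9 177.9   4.5]
backtopR (475, 305) [650.8 167.7   6. ]
wed (405, 320) [620.  169.2  18.4]
wedR (450, 310) [639.  170.9  18.7]
tipL (365, 360) [604.8 164.9  47.8]
tipL2 (380, 350) [609.8 163.9  37.6]
tipR (440, 352) [631.9 160.8  39.3]
tipR2 (458, 360) [638.1 159.9  46.3]
between (407, 400) [615.1 129.6  11.9]
oth (650, 150) [725.  223.6  15.2]
tipLlow (352, 395) [603.2 164.7  74.1]
belowR (468, 345) [644.6 154.3  16.8]
belowR2 (476, 340) [648.1 156.2  17.4]
[618.05229176 154.39059656   5.4541897 ] [-0.50767101  0.04728259  0.03777751] [-0.06320087 -0.05773414 -0.03569073]
```

```bash
python3 - <<'E'
from h import *
z=np.load("w2.npz"); c=dict(get_calibration("wrist")); c["T"]=z["T"]; P=cloud(c,z["d"])
for u in (238,244,285,291):
    print(u,[(v,*P[v,u].round(0).astype(int)) for v in range(208,236,2)])
E
```

```text
238 [(208, np.int64(604), np.int64(162), np.int64(-1)), (210, np.int64(604), np.int64(161), np.int64(-1)), (212, np.int64(603), np.int64(159), np.int64(-1)), (214, np.int64(603), np.int64(158), np.int64(0)), (216, np.int64(603), np.int64(156), np.int64(-1)), (218, np.int64(602), np.int64(155), np.int64(-2)), (220, np.int64(606), np.int64(164), np.int64(29)), (222, np.int64(607), np.int64(164), np.int64(34)), (224, np.int64(607), np.int64(164), np.int64(38)), (226, np.int64(607), np.int64(164), np.int64(40)), (228, np.int64(607), np.int64(165), np.int64(45)), (230, np.int64(607), np.int64(164), np.int64(47)), (232, np.int64(608), np.int64(164), np.int64(49)), (234, np.int64(608), np.int64(164), np.int64(52))]
244 [(208, np.int64(608), np.int64(162), np.int64(0)), (210, np.int64(608), np.int64(161), np.int64(0)), (212, np.int64(608), np.int64(159), np.int64(0)), (214, np.int64(607), np.int64(157), np.int64(-1)), (216, np.int64(609), np.int64(162), np.int64(16)), (218, np.int64(610), np.int64(164), np.int64(27)), (220, np.int64(610), np.int64(164), np.int64(31)), (222, np.int64(610), np
[... 1071 characters left out ...]
4(640), np.int64(164), np.int64(19)), (210, np.int64(640), np.int64(162), np.int64(18)), (212, np.int64(640), np.int64(161), np.int64(18)), (214, np.int64(640), np.int64(159), np.int64(17)), (216, np.int64(640), np.int64(158), np.int64(17)), (218, np.int64(640), np.int64(156), np.int64(17)), (220, np.int64(639), np.int64(154), np.int64(16)), (222, np.int64(639), np.int64(153), np.int64(16)), (224, np.int64(638), np.int64(160), np.int64(36)), (226, np.int64(638), np.int64(160), np.int64(40)), (228, np.int64(637), np.int64(160), np.int64(44)), (230, np.int64(637), np.int64(160), np.int64(46)), (232, np.int64(637), np.int64(160), np.int64(49)), (234, np.int64(636), np.int64(160), np.int64(52))]
```

The close views and depth show that the wedge has not moved. The back top edge is at about (633,173). The fingertips are hovering above it: the lowest finger surface reads z≈27–30, while the TCP reports 5, so the true tips are about 20 mm higher than the TCP says. I'll back off behind the wedge and feel for the bench by force.

Call:
move_arm:
  rows: [0.85,0,0,-6,0,0,0,0.85,6,-18,-6,0,0,3,0.85,12,-36,-6,0,0,6,0.85,17,-55,-6,0,0,8,0.85,17,-55,-6,0,0,8,0.85,17,-55,0,0,0,8,0.85,17,-55,0,0,0,8]

```text
t: 6.1
tool_pos: [641.3, 204.2, 4.4]
orientation: [3.109, -0.436, -0.003]
ft_force: [-0.8, -0.9, -0.3]
opening: 14.1
```

```bash
python3 - <<'E'
from h import *
c=get_calibration("wrist"); p,d=snapshot("wrist"); P=cloud(c,d); np.savez("w3.npz",p=p,d=d,T=c["T"])
cv2.imwrite("pics/w3.png",cv2.resize(p[150:330],(800,281)))
o=get_obs(); print(o["tool_pos"],o["ft_force"],o["opening"])
for u in (232,238,242,246,250,280,285,291):
    print(u,[(v,*P[v,u].round(0).astype(int).tolist()) for v in range(206,234,3)])
E
```

```text
[641.6052626  204.20278742   4.6577588 ] [-0.98522442 -1.24696041  0.35510812] 14.11065616387135
232 [(206, 625, 218, -1), (209, 625, 216, 0), (212, 624, 214, -1), (215, 623, 212, 0), (218, 622, 209, -1), (221, 622, 207, -1), (224, 629, 217, 37), (227, 629, 217, 40), (230, 629, 217, 46), (233, 630, 217, 50)]
238 [(206, 629, 216, -2), (209, 628, 214, -2), (212, 628, 213, 0), (215, 627, 210, -1), (218, 627, 208, -1), (221, 632, 217, 32), (224, 632, 217, 37), (227, 632, 216, 41), (230, 633, 216, 46), (233, 633, 216, 50)]
242 [(206, 632, 216, -1), (209, 631, 214, 0), (212, 631, 212, 0), (215, 630, 209, -1), (218, 629, 207, -1), (221, 634, 216, 31), (224, 634, 216, 36), (227, 634, 215, 40), (230, 635, 215, 45), (233, 635, 216, 51)]
246 [(206, 635, 215, -1), (209, 634, 213, -1), (212, 633, 211, -1), (215, 633, 209, 0), (218, 636, 215, 26), (221, 636, 215, 31), (224, 637, 215, 37), (227, 636, 213, 36), (230, 636, 213, 42), (233, 636, 213, 46)]
250 [(206, 637, 214, -1), (209, 637, 212, 0), (212, 636, 210, 0), (215, 636, 208, -1), (218, 635, 205, -1), (221, 635, 204, 1), (224, 633, 201, -2), (227, 633, 199, -1), (230, 632, 197, -1), (233, 632, 195, 0)]
280 [(206, 658, 209, 0), (209, 657, 206, -1), (212, 657, 204, 0), (215, 656, 202, -1), (218, 656, 200, -1), (221, 656, 210, 31), (224, 656, 210, 37), (227, 656, 209, 40), (230, 655, 210, 46), (233, 655, 210, 49)]
285 [(206, 661, 208, 0), (209, 661, 206, 0), (212, 660, 203, 0), (215, 660, 201, -1), (218, 659, 199, -1), (221, 659, 209, 31), (224, 659, 209, 36), (227, 658, 209, 42), (230, 658, 209, 46), (233, 658, 209, 50)]
291 [(206, 666, 206, -1), (209, 665, 204, -2), (212, 664, 202, -1), (215, 664, 200, 0), (218, 663, 198, 0), (221, 663, 195, -1), (224, 662, 208, 36), (227, 662, 207, 40), (230, 661, 208, 46), (233, 661, 208, 49)]
```

View pics/w3.png

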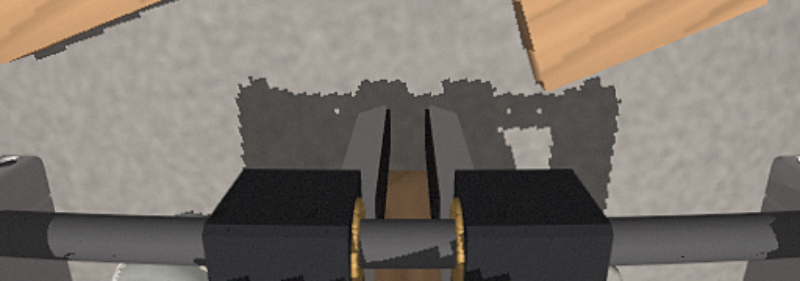

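Call:
move_arm:
  rows: [0.85,0,0,3,0,0,0,0.85,0,0,6,0,0,0,0.85,0,0,9,0,0,0,0.85,0,0,11,0,0,0,0.85,0,0,11,0,0,0]

```text
t: 6.65
tool_pos: [642.1, 206.1, -6.1]
orientation: [3.111, -0.436, -0.001]
ft_force: [-0.4, -0.2, 1.1]
opening: 14.0
```

```bash
python3 - <<'E'
from h import *
c=get_calibration("wrist"); p,d=snapshot("wrist"); P=cloud(c,d)
o=get_obs(); print(o["tool_pos"],o["ft_force"],o["opening"])
for u in (238,246,280):
    print(u,[(v,*P[v,u].round(0).astype(int).tolist()) for v in range(206,234,2)])
E
```

```text
[642.24538201 206.25413487  -5.82378309] [-0.32986576 -0.15473701  0.42648638] 13.94999806874797
238 [(206, 632, 222, 0), (208, 631, 220, 0), (210, 631, 219, -1), (212, 630, 218, 0), (214, 630, 216, -2), (216, 630, 215, -1), (218, 629, 213, -1), (220, 632, 219, 20), (222, 632, 218, 23), (224, 633, 218, 26), (226, 633, 218, 28), (228, 633, 218, 32), (230, 633, 218, 36), (232, 633, 218, 38)]
246 [(206, 637, 220, -1), (208, 636, 218, -2), (210, 636, 217, 0), (212, 636, 216, -1), (214, 635, 215, 0), (216, 635, 213, -1), (218, 637, 217, 15), (220, 637, 217, 20), (222, 637, 217, 23), (224, 637, 217, 26), (226, 637, 216, 27), (228, 637, 216, 29), (230, 637, 215, 31), (232, 637, 215, 34)]
280 [(206, 659, 213, -1), (208, 659, 213, 1), (210, 658, 211, 0), (212, 658, 210, 0), (214, 658, 209, 0), (216, 657, 207, -1), (218, 657, 205, -1), (220, 657, 212, 20), (222, 657, 211, 22), (224, 657, 211, 26), (226, 656, 211, 28), (228, 656, 212, 32), (230, 656, 212, 35), (232, 656, 211, 37)]
```

At a TCP reading of −6 mm there is still no contact and the tips read about z 15, so the offset of about +21 mm is confirmed. I'll go down 8 more.

Call:
move_arm:
  rows: [0.85,0,0,3,0,0,0,0.85,0,0,6,0,0,0,0.85,0,0,8,0,0,0,0.85,0,0,8,0,0,0]

```text
t: 7.1
tool_pos: [642.1, 206.2, -14.1]
orientation: [3.111, -0.436, -0.001]
ft_force: [-0.6, 0.0, -0.1]
opening: 14.0
```

```bash
python3 - <<'E'
from h import *
c=get_calibration("wrist"); p,d=snapshot("wrist"); P=cloud(c,d)
o=get_obs(); print(o["tool_pos"],o["ft_force"],o["opening"])
for u in (238,246,280):
    print(u,[(v,*P[v,u].round(0).astype(int).tolist()) for v in range(212,226,2)])
# wedge centreline from original top view
z=np.load("top0.npz"); 
h0=np.radians(-106.1); Rr=200
for th in (0,4,8,12,13):
    h=h0+np.radians(th); a=np.r_[np.cos(h),np.sin(h)]
    cp=np.array([617,120])+Rr*np.array([np.sin(h)-np.sin(h0),np.cos(h0)-np.cos(h)])
    print(th,cp.round(1),rel((*(cp-66*a),o["tool_pos"][2]),-106.1+th))
E
```

```text
[642.26826839 206.21294588 -13.84883262] [ 0.46186777 -0.20193187 -0.5329691 ] 14.511838047822437
238 [(212, 632, 220, -1), (214, 632, 219, 0), (216, 631, 217, -1), (218, 631, 216, -1), (220, 632, 218, 11), (222, 632, 218, 15), (224, 633, 218, 17)]
246 [(212, 637, 219, 0), (214, 636, 217, -1), (216, 636, 216, -1), (218, 637, 217, 8), (220, 637, 217, 10), (222, 637, 217, 13), (224, 637, 217, 18)]
280 [(212, 658, 212, -1), (214, 658, 211, 0), (216, 657, 210, -1), (218, 657, 208, -2), (220, 657, 212, 12), (222, 657, 211, 14), (224, 657, 212, 18)]
0 [617. 120.] (array([-0.4, 23.8,  0. ]), array([0.01, 0.01, 0.13]))
4 [613.6 106.5] (array([-4.6, 37.9,  0. ]), array([ 0.01,  0.02, -3.87]))
8 [611.2  92.7] (array([-7.7, 52.3,  0. ]), array([ 0.01,  0.02, -7.87]))
12 [609.7  78.8] (array([-9.9, 66.8,  0. ]), array([ 1.000e-02,  2.000e-02, -1.187e+01]))
13 [609.4  75.4] (array([-10.2,  70.5,   0. ]), array([ 1.000e-02,  2.000e-02, -1.287e+01]))
```

Call:
move_arm:
  rows: [0.85,0,5,0,0,0,0,0.85,0,10,0,0,0,0,0.85,0,15,0,0,0,0,0.85,0,19,0,0,0,0,0.85,-0.3,22,0,0,0,0,0.85,-0.5,24,0,0,0,0,0.85,-1.5,27.5,0,0,0,-1,0.85,-2.5,31,0,0,0,-2,0.85,-3.6,34.5,0,0,0,-3,0.85,-4.6,38,0,0,0,-4,0.85,-5.4,41.5,0,0,0,-5,0.85,-6.2,45,0,0,0,-6,0.85,-7,48.5,0,0,0,-7,0.85,-7.7,52,0,0,0,-8,0.85,-7.7,52,0,0,0,-8]

```text
t: 8.65
tool_pos: [620.4, 157.4, -13.7]
orientation: [3.133, -0.218, -0.001]
ft_force: [-0.8, -0.6, 0.7]
opening: 13.9
```

```bash
cat >> h.py <<'E'
def look(tag):
    o=get_obs(); c=get_calibration("wrist"); p,d=snapshot("wrist"); s,_=snapshot("side"); t,_=snapshot("top")
    np.savez(tag+".npz",p=p,d=d,T=c["T"],s=s,t=t)
    a=cv2.resize(p[150:300,150:400],(800,480)); b=cv2.resize(s[170:280,170:320],None,fx=3,fy=3,interpolation=cv2.INTER_CUBIC)[:330]
    e=cv2.resize(t[150:240,200:300],None,fx=3,fy=3,interpolation=cv2.INTER_CUBIC)
    im=np.zeros((600,800,3),np.uint8); im[:270,:300]=e; im[:330,310:760]=b; q=cv2.resize(p[150:280,150:400],(500,260)); im[335:595,:500]=q
    cv2.imwrite(f"pics/{tag}.png",im)
    return o,c,cloud(c,d),p
E
python3 - <<'E'
from h import *
o,c,P,p=look("l4"); print(o["tool_pos"],o["ft_force"],o["torque"])
m=cv2.inRange(cv2.cvtColor(p,cv2.COLOR_BGR2HSV),(5,70,40),(25,255,255))>0
w=m&(P[...,2]<21)&(P[...,2]>3)&(np.abs(P[...,0]-615)<45)&(P[...,1]<185)
q=P[w]; print(len(q)); print(cv2.minAreaRect(q[:,:2].astype(np.float32)))
E
```

```text
[620.40400498 157.43430584 -13.70784734] [-0.76173638 -0.61764441  0.68441386] [-0.06580902 -0.13759469 -0.03321697]
2779
((612.6563110351562, 102.59228515625), (95.5960922241211, 35.030635833740234), 83.37384033203125)
```

View pics/l4.png

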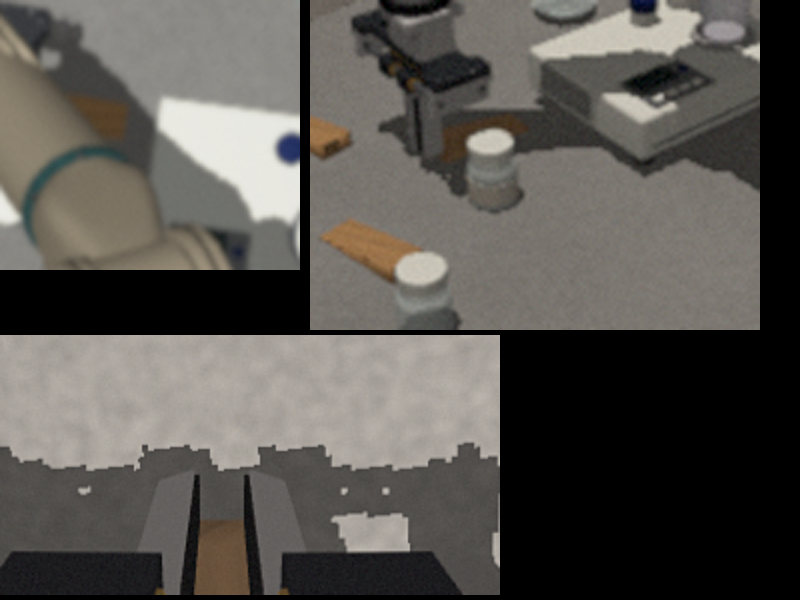

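The combined picture shows the wedge now moving with the fingers. Its thin end is at (127,120) in the top inset, and both fingers are on the back face. I'll measure the thin end in the top view.

```bash
cat >> h.py <<'E'
def tip(t):
    c=get_calibration("top"); m=cv2.inRange(cv2.cvtColor(t,cv2.COLOR_BGR2HSV),(5,60,20),(25,255,255)); m[:165]=0;m[215:]=0;m[:,:215]=0;m[:,262:]=0
    n,l,s,ce=cv2.connectedComponentsWithStats(m); i=1+s[1:,4].argmax()
    W=np.array([onplane(c,u,v,5)[:2] for v,u in np.argwhere(l==i)],np.float32)
    h=cv2.approxPolyDP(cv2.convexHull(W),3,True)[:,0].round(1)
    return s[i],h
E
python3 - <<'E'
from h import *
z=np.load("l4.npz"); print(tip(z["t"]))
E
```

```text
(array([221, 181,  22,  16, 220], dtype=int32), array([[628.7, 104.2],
       [612.7,  94. ],
       [587.4,  67.4],
       [584.8,  41.3],
       [588.1,  38.2],
       [620.7,  35.8],
       [623.9,  39.1],
       [632.4,  88. ]], dtype=float32))
```

```bash
python3 - <<'E'
from h import *
o=get_obs(); zz=o["tool_pos"][2]
h0=np.radians(-106.1); Rr=200
def pose(th,s=0):
    h=h0+np.radians(th); a=np.r_[np.cos(h),np.sin(h)]
    cp=np.array([617,120])+Rr*np.array([np.sin(h)-np.sin(h0),np.cos(h0)-np.cos(h)])+s*a
    return rel((*(cp-66*a),zz),-106.1+th,o)
for t in (8,10,12,13): print(t,pose(t))
for s in (20,45): print(s,pose(13,s))
E
```

```text
8 (array([-0.2,  0.3,  0. ]), array([0.01, 0.  , 0.12]))
10 (array([-2.4,  7.3,  0. ]), array([ 0.01,  0.  , -1.88]))
12 (array([-4.4, 14.4,  0. ]), array([ 0.01,  0.  , -3.88]))
13 (array([-5.2, 18. ,  0. ]), array([ 0.01,  0.  , -4.88]))
20 (array([-3.5, 37.9,  0. ]), array([ 0.01,  0.  , -4.88]))
45 (array([-1.4, 62.8,  0. ]), array([ 0.01,  0.  , -4.88]))
```

Call:
move_arm:
  rows: [0.85,-1.2,3.6,0,0,0,-1,0.85,-2.4,7.2,0,0,0,-2,0.85,-3.4,10.8,0,0,0,-3,0.85,-4.4,14.4,0,0,0,-4,0.85,-5.2,18,0,0,0,-5,0.85,-4.8,22,0,0,0,-5,0.85,-4.5,26,0,0,0,-5,0.85,-4.2,30,0,0,0,-5,0.85,-3.8,34,0,0,0,-5,0.85,-3.5,38,0,0,0,-5,0.85,-3.5,38,0,0,0,-5]

```text
t: 9.9
tool_pos: [611.9, 120.1, -13.7]
orientation: [3.14, -0.083, -0.0]
ft_force: [-0.6, 0.9, 0.1]
opening: 14.3
```

```bash
python3 - <<'E'
from h import *
o,c,P,p=look("l5"); print(o["tool_pos"],o["ft_force"],np.degrees(np.linalg.norm(o["orientation"])))
z=np.load("l5.npz"); print(tip(z["t"]))
m=cv2.inRange(cv2.cvtColor(p,cv2.COLOR_BGR2HSV),(5,70,20),(25,255,255))>0
w=m&(P[...,2]<21)&(P[...,2]>3)&(np.abs(P[...,0]-610)<45)&(P[...,1]<150)
q=P[w].astype(np.float32); print(cv2.minAreaRect(q[:,:2]))
# titrator edge now
t=z["t"]; c=get_calibration("top"); ts=np.load("top0.npz")["p"]
w=[]
for im in (ts,t):
    g=cv2.cvtColor(im,cv2.COLOR_BGR2GRAY)[184:192].astype(int); w.append([np.abs(np.diff(r[248:262])).argmax()+248 for r in g])
print(w); print(rel((0,0,0),-93.1))
E
```

```text
[611.93529488 120.10405449 -13.69298702] [-0.5589142   0.94839422  0.14173008] 179.95321539293852
(array([235, 182,  17,  15, 163], dtype=int32), array([[630. ,  55.5],
       [623.4,  58.6],
       [585.2,  21.9],
       [585.5,  12.2],
       [598.6,   6. ],
       [624.7,   6.6]], dtype=float32))Traceback (most recent call last):
  File "<stdin>", line 6, in <module>
cv2.error: OpenCV(4.12.0) /io/opencv/modules/imgproc/src/convhull.cpp:143: error: (-215:Assertion failed) total >= 0 && (depth == CV_32F || depth == CV_32S) in function 'convexHull'
```

Call:
move_arm:
  rows: [0.85,0,4,0,0,0,0,0.85,0,8,0,0,0,0,0.85,0,12,0,0,0,0,0.85,0,16,0,0,0,0,0.85,0,20,0,0,0,0,0.85,0,25,0,0,0,0,0.85,0,25,0,0,0,0]

```text
t: 10.75
tool_pos: [610.6, 94.8, -13.7]
orientation: [3.139, -0.083, -0.0]
ft_force: [-0.2, -0.4, -1.0]
opening: 14.2
```

```bash
cat >> h.py <<'E'
def force(n=6):
    F=[]; Z=[]
    for _ in range(n):
        snapshot("top"); o=get_obs(); F.append(o["ft_force"]); Z.append(o["tool_pos"])
    print("F",np.mean(F,0).round(2),"sd",np.std(F,0).round(2),"pos",np.mean(Z,0).round(1),"t",o["t"])
E
python3 - <<'E'
from h import *
force()
E
```

```text
F [-0.1  -0.13 -0.16] sd [0.4  0.35 0.45] pos [610.6  96.2 -13.6] t 11.05
```

Call:
move_arm:
  rows: [0.85,0,3,0,0,0,0,0.85,0,6,0,0,0,0,0.85,0,9,0,0,0,0,0.85,0,9,0,0,0,0]

```text
t: 11.45
tool_pos: [610.2, 86.4, -13.6]
orientation: [3.14, -0.083, -0.0]
ft_force: [0.1, 0.2, 0.3]
opening: 14.3
```

```bash
python3 -c "
from h import *
force(5)"
```

```text
F [0.21 0.43 0.29] sd [0.61 0.67 0.27] pos [610.2  87.1 -13.6] t 11.7
```

Call:
move_arm:
  rows: [0.85,0,2,0,0,0,0,0.85,0,4,0,0,0,0,0.85,0,4,0,0,0,0]

```text
t: 12.0
tool_pos: [610.0, 82.8, -13.6]
orientation: [3.14, -0.082, -0.0]
ft_force: [0.6, -0.3, -0.3]
opening: 14.0
```

```bash
python3 -c "
from h import *
force(5)"
```

```text
F [-0.16  0.03  0.23] sd [0.47 0.42 0.47] pos [610.   83.2 -13.6] t 12.25
```

Call:
move_arm:
  rows: [0.85,0,1.5,0,0,0,0,0.85,0,3,0,0,0,0,0.85,0,3,0,0,0,0]

```text
t: 12.55
tool_pos: [609.8, 80.0, -13.6]
orientation: [3.14, -0.082, 0.0]
ft_force: [0.3, 0.5, 0.0]
opening: 14.2
```

```bash
python3 -c "
from h import *
force(4)"
```

```text
F [ 0.24 -0.03 -0.14] sd [0.37 0.41 0.15] pos [609.8  80.1 -13.6] t 12.75
```

Call:
move_arm:
  rows: [0.85,0,1.5,0,0,0,0,0.85,0,3,0,0,0,0,0.85,0,3,0,0,0,0]

```text
t: 13.05
tool_pos: [609.7, 77.0, -13.6]
orientation: [3.14, -0.082, -0.0]
ft_force: [0.2, -0.0, -0.5]
opening: 13.8
```

```bash
python3 -c "
from h import *
force(4)"
```

```text
F [ 0.25 -0.26 -0.05] sd [0.56 0.23 0.6 ] pos [609.7  77.2 -13.6] t 13.25
```

Call:
move_arm:
  rows: [0.85,0,1.5,0,0,0,0,0.85,0,3,0,0,0,0,0.85,0,3,0,0,0,0]

```text
t: 13.55
tool_pos: [609.5, 74.0, -13.6]
orientation: [3.14, -0.082, 0.0]
ft_force: [0.5, -0.4, 0.9]
opening: 14.2
```

```bash
python3 -c "
from h import *
force(4)"
```

```text
F [ 0.22  0.08 -0.01] sd [0.4  0.29 0.24] pos [609.5  74.2 -13.6] t 13.75
```

Call:
move_arm:
  rows: [0.85,0,1.5,0,0,0,0,0.85,0,3,0,0,0,0,0.85,0,3,0,0,0,0]

```text
t: 14.05
tool_pos: [609.4, 70.9, -13.6]
orientation: [3.14, -0.082, 0.0]
ft_force: [0.4, -0.8, 0.4]
opening: 13.6
```

```bash
python3 -c "
from h import *
force(4)"
```

```text
F [ 0.01 -0.05 -0.12] sd [0.31 0.19 0.17] pos [609.4  71.2 -13.6] t 14.25
```

Call:
move_arm:
  rows: [0.85,0,1.5,0,0,0,0,0.85,0,2,0,0,0,0,0.85,0,2,0,0,0,0]

```text
t: 14.55
tool_pos: [609.3, 69.2, -13.6]
orientation: [3.14, -0.082, 0.0]
ft_force: [-0.2, 0.6, -0.7]
opening: 14.2
```

```bash
python3 -c "
from h import *
force(4)"
```

```text
F [ 0.14  0.08 -0.3 ] sd [0.38 0.5  0.49] pos [609.3  69.2 -13.6] t 14.75
```

Call:
move_arm:
  rows: [0.85,0,1,0,0,0,0,0.85,0,2,0,0,0,0,0.85,0,2,0,0,0,0]

```text
t: 15.05
tool_pos: [609.2, 67.1, -13.6]
orientation: [3.14, -0.082, 0.0]
ft_force: [-0.6, 1.4, 0.9]
opening: 13.9
```

```bash
python3 -c "
from h import *
force(4)"
```

```text
F [-0.28 -0.23 -0.19] sd [0.29 0.35 0.3 ] pos [609.2  67.2 -13.6] t 15.25
```

Call:
move_arm:
  rows: [0.85,0,1,0,0,0,0,0.85,0,2,0,0,0,0,0.85,0,2,0,0,0,0]

```text
t: 15.55
tool_pos: [609.0, 65.1, -13.6]
orientation: [3.14, -0.082, -0.0]
ft_force: [0.3, -0.5, 0.4]
opening: 13.8
```

```bash
python3 -c "
from h import *
force(4)"
```

```text
F [ 0.21 -0.    0.34] sd [0.35 0.1  0.26] pos [609.1  65.2 -13.6] t 15.75
```

Call:
move_arm:
  rows: [0.85,0,1,0,0,0,0,0.85,0,2,0,0,0,0,0.85,0,2,0,0,0,0]

```text
t: 16.05
tool_pos: [609.0, 63.7, -13.6]
orientation: [-3.14, 0.081, -0.0]
ft_force: [1.1, 1.7, -0.2]
opening: 14.1
```

```bash
python3 -c "
from h import *
force(4)"
```

```text
F [-0.15  1.18 -0.38] sd [0.47 0.3  0.28] pos [609.   63.7 -13.6] t 16.25
```

Call:
move_arm:
  rows: [0.85,0,1,0,0,0,0,0.85,0,2,0,0,0,0,0.85,0,2,0,0,0,0]

```text
t: 16.55
tool_pos: [608.9, 62.2, -13.6]
orientation: [-3.139, 0.081, -0.001]
ft_force: [0.3, 2.4, -0.2]
opening: 13.9
```

```bash
python3 -c "
from h import *
force(4)
o,c,P,p=look('l6'); z=np.load('l6.npz'); print(tip(z['t']))
cs=get_calibration('side'); cv2.imwrite('pics/s6.png',cv2.resize(z['s'][170:270,190:350],(800,500),interpolation=cv2.INTER_CUBIC))
m=cv2.inRange(cv2.cvtColor(p,cv2.COLOR_BGR2HSV),(5,70,20),(25,255,255))>0
w=m&(P[...,2]<22)&(P[...,2]>3)&(np.abs(P[...,0]-610)<45)&(P[...,1]<150); q=P[w]; print(len(q),q.min(0) if len(q) else 0,q.max(0) if len(q) else 0)
"
```

```text
F [ 0.56  3.72 -0.78] sd [0.44 0.51 0.55] pos [608.9  62.1 -13.6] t 16.75Traceback (most recent call last):
  File "<string>", line 4, in <module>
    o,c,P,p=look('l6'); z=np.load('l6.npz'); print(tip(z['t']))
                                                   ~~~^^^^^^^^
  File "h.py", line 40, in tip
    n,l,s,ce=cv2.connectedComponentsWithStats(m); i=1+s[1:,4].argmax()
                                                      ~~~~~~~~~~~~~~^^
ValueError: attempt to get argmax of an empty sequence
```

Contact with the foot has begun at 3.7 N, and I want 5–6 N. I'll take small steps.

Call:
move_arm:
  rows: [0.85,0,1,0,0,0,0,0.85,0,1,0,0,0,0]

```text
t: 17.1
tool_pos: [608.9, 60.9, -13.6]
orientation: [-3.14, 0.081, -0.0]
ft_force: [0.7, 5.5, -0.6]
opening: 14.1
```

```bash
python3 -c "
from h import *
force(6)"
```

```text
F [ 0.6   5.31 -0.65] sd [0.5  0.33 0.31] pos [608.9  60.9 -13.6] t 17.4
```

View pics/l6.png

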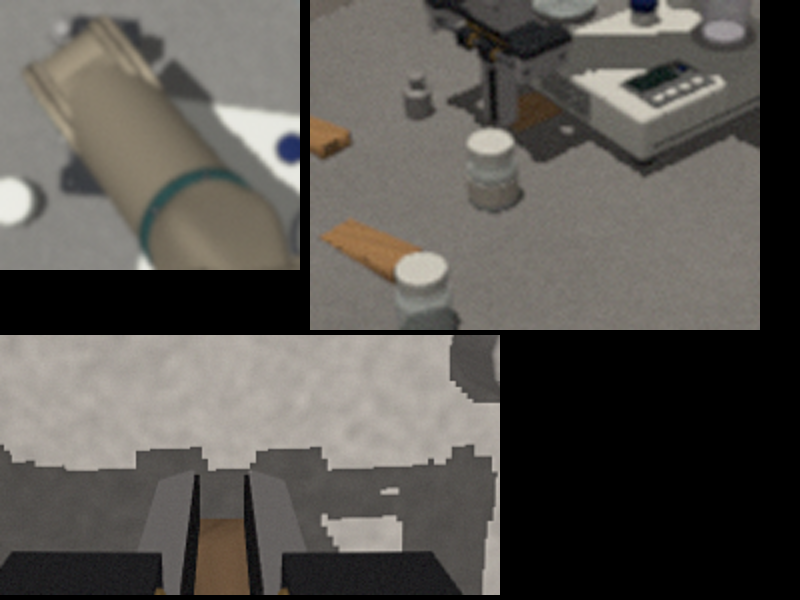

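The push settled at 5.3 N, which is in the snug band. The side inset shows the wedge under the housing at (535,110), and the weight and jar are in place. I'll back off, rise and go over the deck corner.

Call:
move_arm:
  rows: [0.85,0,-5,0,0,0,0,0.85,0,-15,0,0,0,0,0.85,0,-30,0,0,0,0,0.85,0,-30,0,0,0,0,0.85,0,-30,-40,0,0,0,0.85,0,-30,-80,0,0,0,0.85,0,-30,-120,0,0,0,0.85,0,-30,-120,0,0,0,0.85,0,10,-120,0,0,0,0.85,-2.7,50,-120,0,0,0,0.85,-2.7,79,-120,0,0,0,0.85,-2.7,79,-120,0,0,0,0.85,-2.7,79,-120,0,0,0]

```text
t: 18.7
tool_pos: [601.5, -19.0, 105.8]
orientation: [3.14, -0.084, -0.002]
ft_force: [-0.5, 1.2, 0.9]
opening: 14.2
```

```bash
python3 - <<'E'
from h import *
o,c,P,p=look("l7"); force(4)
m=cv2.inRange(cv2.cvtColor(p,cv2.COLOR_BGR2HSV),(5,70,20),(25,255,255))>0
w=m&(P[...,2]<24)&(P[...,2]>3)&(np.abs(P[...,0]-610)<60)&(P[...,1]<150); q=P[w].astype(np.float32); print(len(q)); 
if len(q): print(q.max(0),cv2.minAreaRect(q[:,:2]))
for u in (238,246,280):
    print(u,[(v,*P[v,u].round(0).astype(int).tolist()) for v in range(206,234,3)])
dk=P[(P[...,2]>68)&(P[...,2]<80)&(np.abs(P[...,0]-602)<60)]; print(len(dk),np.median(dk,0),dk[:,1].max())
E
```

```text
F [-0.17 -0.25  0.16] sd [0.48 0.52 0.27] pos [602.  -16.8 106.3] t 19.05
2121Traceback (most recent call last):
  File "<stdin>", line 5, in <module>
cv2.error: OpenCV(4.12.0) /io/opencv/modules/imgproc/src/convhull.cpp:143: error: (-215:Assertion failed) total >= 0 && (depth == CV_32F || depth == CV_32S) in function 'convexHull'
```

View pics/l7.png

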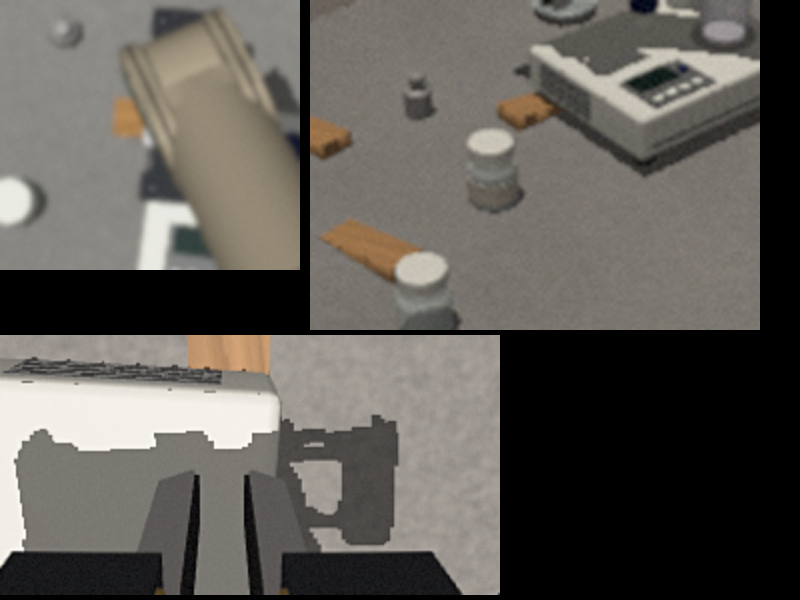

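The wedge is sticking out from under the far-left corner, at (525,108) in the side inset and (230,353) in the wrist inset. The fingers are over the deck corner. I'll measure and then lower.

```bash
python3 - <<'E'
from h import *
z=np.load("l7.npz"); c=dict(get_calibration("wrist")); c["T"]=z["T"]; P=cloud(c,z["d"]); p=z["p"]
m=cv2.inRange(cv2.cvtColor(p,cv2.COLOR_BGR2HSV),(5,70,20),(25,255,255))>0
q=P[m&(P[...,2]<24)&(P[...,2]>3)&(np.abs(P[...,0]-610)<60)&(P[...,1]<90)].astype(np.float32); print(len(q)); print(cv2.minAreaRect(q[:,:2].copy()),q.max(0))
for u in (238,246,280): print(u,[(v,*P[v,u].round(0).astype(int).tolist()) for v in range(208,234,3)])
dk=P[(P[...,2]>66)&(P[...,2]<82)&(np.abs(P[...,0]-590)<60)&(P[...,1]<20)].astype(np.float32); print(len(dk),np.median(dk,0),dk.max(0),np.median(dk[dk[:,0]>610,2]))
E
```

```text
2121
((608.1644287109375, 24.848634719848633), (50.45854568481445, 39.91890335083008), 87.0601806640625) [628.7026   51.0397   20.91658]
238 [(208, 584, -20, 73), (211, 584, -22, 73), (214, 584, -25, 73), (217, 584, -27, 74), (220, 589, -10, 130), (223, 589, -9, 136), (226, 590, -10, 140), (229, 590, -10, 145), (232, 590, -10, 150)]
246 [(208, 591, -20, 74), (211, 590, -23, 73), (214, 590, -26, 72), (217, 590, -28, 72), (220, 594, -10, 131), (223, 594, -10, 135), (226, 594, -10, 139), (229, 594, -11, 141), (232, 595, -11, 146)]
280 [(208, 618, -22, 72), (211, 618, -24, 73), (214, 618, -27, 74), (217, 618, -29, 73), (220, 615, -11, 131), (223, 614, -11, 136), (226, 614, -10, 142), (229, 614, -11, 145), (232, 614, -11, 151)]
9796 [582.36633  -25.570595  72.81203 ] [627.1699    12.275651  81.903984] 72.47754
```

Call:
move_arm:
  rows: [0.85,-6,0,15,0,0,0,0.85,-6,0,30,0,0,0,0.85,-6,0,42,0,0,0,0.85,-6,0,48,0,0,0,0.85,-6,0,48,0,0,0]

```text
t: 19.55
tool_pos: [595.4, -18.0, 57.2]
orientation: [-3.141, 0.081, 0.003]
ft_force: [-0.2, 0.5, 0.8]
opening: 14.1
```

```bash
python3 -c "
from h import *
force(4)"
```

```text
F [-0.13  0.28  0.25] sd [0.3  0.71 0.93] pos [596.4 -17.9  58.5] t 19.75
```

Call:
move_arm:
  rows: [0.85,0,0,1,0,0,0,0.85,0,0,2,0,0,0,0.85,0,0,2,0,0,0]

```text
t: 20.05
tool_pos: [596.0, -18.2, 56.5]
orientation: [3.14, -0.082, 0.0]
ft_force: [0.7, 0.0, -0.3]
opening: 14.5
```

Call:
move_arm:
  rows: [0.85,0,0,1,0,0,0,0.85,0,0,2,0,0,0,0.85,0,0,2,0,0,0]

```text
t: 20.35
tool_pos: [595.9, -18.1, 54.2]
orientation: [3.141, -0.081, -0.0]
ft_force: [-0.2, -0.3, -0.4]
opening: 14.2
```

```bash
python3 -c "
from h import *
force(3)"
```

```text
F [ 0.31  0.27 -0.23] sd [0.28 0.1  0.26] pos [596.  -18.1  54.3] t 20.5
```

Call:
move_arm:
  rows: [0.85,0,0,1,0,0,0,0.85,0,0,1.5,0,0,0,0.85,0,0,1.5,0,0,0]

```text
t: 20.8
tool_pos: [596.2, -18.1, 53.3]
orientation: [3.14, -0.081, 0.001]
ft_force: [-0.6, -0.6, 4.4]
opening: 14.1
```

Call:
move_arm:
  rows: [0.85,0,0,1,0,0,0,0.85,0,0,1,0,0,0]

```text
t: 21.0
tool_pos: [596.3, -18.1, 53.1]
orientation: [3.14, -0.082, 0.001]
ft_force: [-3.0, -0.9, 11.2]
opening: 14.2
```

Call:
move_arm:
  rows: [0.85,0,0,1,0,0,0,0.85,0,0,1,0,0,0]

```text
t: 21.2
tool_pos: [596.3, -18.0, 52.9]
orientation: [3.14, -0.082, 0.002]
ft_force: [-4.0, -0.0, 16.8]
opening: 13.8
```

```bash
python3 -c "
from h import *
force(3)"
```

```text
F [-4.18 -0.27 16.57] sd [0.16 0.04 0.15] pos [596.3 -18.   52.9] t 21.35
```

The deck takes 16.6 N and gives only about 0.2 mm, so it stands firm. I'll lift clear.

Call:
move_arm:
  rows: [0.85,0,0,-2,0,0,0,0.85,0,0,-6,0,0,0,0.85,0,0,-20,0,0,0,0.85,0,0,-50,0,0,0,0.85,0,0,-90,0,0,0,0.85,0,0,-130,0,0,0,0.85,0,-40,-150,0,0,0,0.85,0,-80,-150,0,0,0,0.85,0,-120,-150,0,0,0,0.85,0,-170,-150,0,0,0,0.85,0,-220,-150,0,0,0,0.85,0,-270,-150,0,0,0,0.85,0,-300,-150,0,0,0,0.85,0,-300,-150,0,0,0,0.85,0,-300,-150,0,0,0]

```text
t: 22.85
tool_pos: [611.2, 281.9, 201.1]
orientation: [3.14, -0.079, -0.0]
ft_force: [-0.2, -1.2, -0.0]
opening: 14.4
```

```bash
python3 - <<'E'
from h import *
c=get_calibration("top"); force(2); t,d=snapshot("top"); s,_=snapshot("side")
a=cv2.resize(t[130:290,80:360],(800,457),interpolation=cv2.INTER_CUBIC); cv2.imwrite("pics/end.png",a)
P=cloud(c,d); P0=cloud(c,np.load("top0.npz")["d"]); t0=np.load("top0.npz")["p"]
def deck(im,P):
    h=cv2.cvtColor(im,cv2.COLOR_BGR2HSV); m=(h[...,1]<40)&(h[...,2]>170)&(np.abs(P[...,2]-74)<8)&(np.abs(P[...,0]-515)<130)&(P[...,1]<40)&(P[...,1]>-150)
    q=P[m]; A=np.c_[q[:,:2]-q[:,:2].mean(0),np.ones(len(q))]
    for _ in range(3):
        k=np.linalg.lstsq(A,q[:,2],rcond=None)[0]; r=np.abs(q[:,2]-A@k)<3*np.std(q[:,2]-A@k); A,q=A[r],q[r]
    return len(q),(k[:2]*1000).round(1),k[2].round(1)
print("plane mrad",deck(t0,P0),deck(t,P))
def corner(im):
    h=cv2.cvtColor(im,cv2.COLOR_BGR2HSV); m=((h[...,1]<40)&(h[...,2]>150)).astype(np.uint8); n,l,s,ce=cv2.connectedComponentsWithStats(m[:, :345])
    i=[k for k in range(1,n) if s[k,4]>2000]; return [(s[k],cv2.minAreaRect(np.argwhere(l==k)[:,::-1].astype(np.float32))) for k in i]
print(corner(t0)); print(corner(t))
E
```

```text
F [0.01 0.04 0.02] sd [0.53 0.31 0.1 ] pos [611.9 279.8 201. ] t 22.95
plane mrad (2599, array([-3.3, -3.5]), np.float64(73.5)) (2307, array([ 0.3, -3.5]), np.float64(73.7))
[(array([ 245,  182,   88,   74, 4491], dtype=int32), ((291.655029296875, 219.08734130859375), (87.88887023925781, 64.89237976074219), 7.594643592834473))]
[(array([ 249,  181,   84,   76, 4137], dtype=int32), ((291.6937255859375, 218.91278076171875), (88.544189453125, 65.93524169921875), 7.765166282653809))]
```

View pics/end.png

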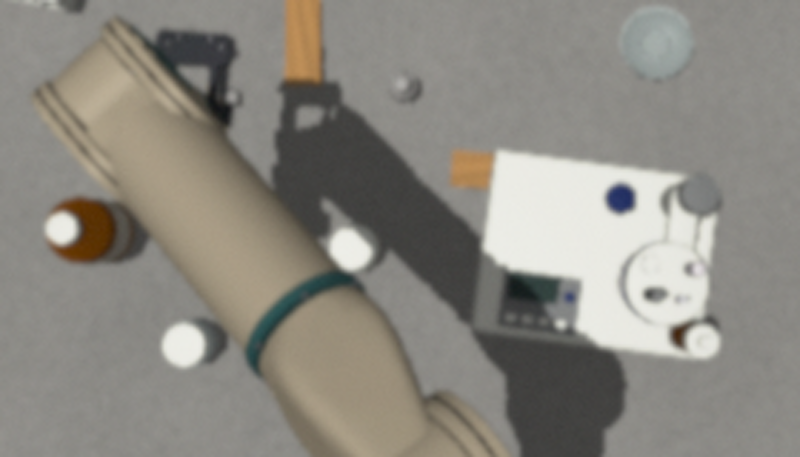

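The final picture shows the wedge under the far-left corner at (470,168). The deck has shifted by less than 1 px, and the jar, weight, bottle and dish are standing in place. The arm is clear and reads zero force. Handing in.

```bash
python3 -c "
from h import *
print(finish_job(), get_obs()['t'])"
```

```text
the job is handed in; nothing more can be done
the job is handed in; nothing more can be done
```

I pushed the wedge under the titrator's short foot until the push settled at about 5.3 N, inside the 5–6 N snug band. I then pressed on the deck over that foot and handed the job in at about 23 s. `finish_job()` gives no verdict.

**Press test:** The deck took 16.6 N and gave only about 0.2 mm. That is a harder press than the 4 N needed.

**Last checks:**
- **Titrator position:** it moved by less than 1 pixel (about 2 mm) in the top view.
- **Level:** the deck's measured slope changed by about 3.6 mrad along x and not at all along y. Depth noise is part of that figure.
- **Other objects:** the jar by the wedge, the weight, the bottle and the dish look unmoved by eye; I did not measure them.
- **Arm:** it is clear of everything and the force reading is zero.

**What disagreed:** The fingertips sat about 21 mm higher than the reported TCP. Because of that, the first push passed over the wedge without touching it. I found this from the wrist depth picture, corrected the height, and checked there was no contact before pushing again.

**Not measured directly:** I had no reading of the load on each foot. That all four bear weight is inferred from the push force and the stiff response to the press.

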